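# Unhitch the light bridge from its ball and hold it raised

## Robot

A 6-joint arm with a two-finger parallel gripper is mounted at the origin on the work surface. World frame = base frame: x ahead of the robot, y to its left, z up, the work surface at z = 0. Lengths are in m, angles in rad, forces in N, time in s.
With the tool pointing down it reaches from about 0.425 to 0.95 m from the base axis. Payload 3.5 kg.
Tool frame: the origin (TCP) lies midway between the tips of the shut fingers; the grasp point (between the pads) lies 19 mm behind it; z points along the fingers, y is the line along which they close (so a half turn about z gives the same grasp; the last joint's range is limited). The gripper opens to 85 mm and grips with 20 to 120 N. Pads are 22 mm wide; open, the fingers measure 114 mm over their backs; the gripper's body (76 mm by 85 mm) begins 54 mm behind the grasp point. The pads swing forward as they close: fully open they stand 13 mm farther back than shut.
Start: joints at [0.953, 0.286, 1.577, -0, 1.279, -0.15], TCP at [0.304, 0.602, 0.231] pointing down, gripper open.
Joint ranges: [-2.77, 2.77], [-0.9, 2.22], [0.21, 2.48], [-1.53, 4.67], [0.24, 2.81], [-2.84, 2.84]. Speed limits (rad/s): [2.79, 2.79, 3.14, 3.14, 3.14, 3.14].

## Interface

Orientations are given as a unit quaternion [x, y, z, w].
In Python, from plant import ctrl gives the robot as it stands.
- The arm moves only by the tool arm_command, never from a script. Its argument "steps" is one flat list of numbers, 5 for each row, row after row: the opening in per cent of the stroke, from 0 (shut) to 100 (fully open), then the shift along the tool's x, y, z each as a share of 25 mm, from -1 to 1, then the turn about the tool's z as a share of 0.1 rad, from -1 to 1. In form: [grip, tx, ty, tz, spin, grip, tx, ty, tz, spin, ...]. A call has 1 to 8 rows; each row shifts and turns the commanded pose from where the row before left it, along the tool's axes as they then stand; what a row does not reach is not made up. A row lasts 1/12 s, in which the tool goes at most 41.7 mm and 7.16 degrees, less where a joint would pass 70% of its speed; a pose out of reach is approached as far as the arm can. A call with a number of a shift or a turn outside -1 to 1 is refused whole. A call with a gripper value outside its range is refused whole. The fingers move at their own pace and stop on an object; "squeeze" is the grip in N (left out, the last holds). Time passes only in rows, so rows that do not move let the fingers close. It gives the time, the measured TCP pose, the force, the opening and the grip force at its end, in the units of the state.
- ctrl.get_state(): the state, without advancing time (a new reading comes with each control period).
- ctrl.read_camera(name): name is "side" or "top"; returns the picture (420x560x3 uint8, red, green, blue); there is no depth.
- ctrl.camera_model(name): a dict with "intrinsics" (3x3 intrinsics, pixels), "rvec" (rotation vector, rad) and "tvec" (3), from world to camera coordinates, as OpenCV has them. Camera axes: x right, y down, z forward; pixel columns grow to the right and rows downward; lengths in m; the calibration is good to about 2 mm. A picture is of the moment at which its call begins. camera_model takes no time and is no camera call.
- ctrl.sign_off(): hands the job in; it is judged then, once.
The state is a dict: "time": time; "qpos": joint angles; "dq": joint speeds; "joint_efforts": joint torques, N m; "eef_pos": TCP position; "tcp_rot": TCP orientation; "contact_force": force on the tool from outside, world axes, zero at the start; "wrist_torque": the same for the moment, N m; "opening": opening from 0.0 (shut) to 1.0 (fully open); "finger_force": force on a finger pad.
Only numpy, scipy, OpenCV 4.12 (cv2) and the standard library are available. Lean on these libraries where they do the work, as an engineer would, in place of code of your own. Each camera call takes 0.05 s, during which the arm holds its last target. There are 200 camera calls.

## Task

The ring-light bridge of the specimen stand is locked down on a steel ball by a sprung latch with an orange grip. Pull the grip sideways to the robot's left, the side of the blue housing where the end of the latch bar sticks out, until the green band on the latch bar shows but none of the red, then, keeping it pulled, lift the bridge off the ball by the same grip. Finish while still holding the front end about 10 cm above where it was, at rest, and disturb neither the dish under the light nor the other things on the bench.

Things in the scene. Friction and masses are not known exactly. Their poses are not given: they have to be found in the camera images.
- stand: White base plate fixed to the bench, 370 x 200 x 18 mm. Origin: centre of its underside. Its x points from the ball to the bridge's hinge, z up, y is the latch's pull direction. In its frame: steel ball (32 mm across, on a thin post) at x -140, y 0, z 88 mm; hinge axis, parallel to y, at x 140, z 85 mm between two white cheeks 110 mm high; black stage in the middle.
- bridge: Light bridge: white bar, grey ring light (96 mm across) half-way, blue coupler housing (56 x 68 mm, hollow below, top 112 mm above the bench) over the ball at its front. Origin: on the ball's axis, 85 mm above the bench when down (a stop). Turns freely about the hinge, 280 mm away, up to 0.9 rad (0.365 = 100 mm up); 3 to 6 N lifts the front; falls if let go. Held down while the bolt is under the ball.
- latch (a joint): Latch travel along the stand's +y (m): 0 = bolt under the ball, 0.026 = end stop. Spring: 3 N at the start plus 0.35 N per mm (9 N at 16 mm); it returns if let go. The bolt clears the ball from 10 mm. The bar comes out of the housing's +y side: steel first, then the green band (8 mm long) begins to show at 12 mm and is all out at 20 mm, where red begins.
- grip (a point): Centre of the latch's orange upright grip: a block 34 mm (x) x 14 mm (y, pull direction) x 40 mm high on a stem above the housing, pinched from above across its 14 mm. 146 mm above the bench and 34 mm above the housing's top with the bridge down; at stand x -140, y -6 mm when shut. Slides with the latch and turns with the bridge. Axes as the stand's when down.
- dish_mid (a point): Clear covered specimen dish, 60 mm across, 15 mm high, loose on the stage under the ring light; point at its centre, half-way up. Leave it alone.
- jar_mid (a point): Amber jar, 48 mm across, 65 mm high; point half-way up. Bystander.
- eyepiece_mid (a point): Black microscope eyepiece standing on end, 42 mm across, 62 mm high; point half-way up. Bystander.
- beaker_mid (a point): Small glass beaker, 52 mm across, 60 mm high; point half-way up. Bystander.
- slidebox_mid (a point): Blue slide box with white lid, 75 x 50 x 34 mm; point half-way up. Bystander.
- brush_mid (a point): Brush lying flat, 160 mm long, under 40 mm high; point at its origin. Bystander.
- phone_mid (a point): Phone lying flat, 148 x 72 x 8 mm; point half-way up. Bystander.

How it is judged:
On the way:
1. the latch is pulled until green shows and no red, with the bridge still down (value of joint latch between 0.0115 and 0.0205 m and height (world z) of bridge below 0.094 m and contact force between latch and the fingers above 1 N), for 0.2 s.
At the end, for the whole second after the job is handed in: The bridge is held up by the fingers alone, at rest, its front end 64 to 144 mm above where it was, with no bystander touching it (height (world z) of bridge between 0.149 and 0.229 m and linear speed of bridge below 0.02 m/s and contact force between bridge and the fingers above 1 N and contact force between bridge and dish below 0.3 N and contact force between bridge and jar below 0.3 N and contact force between bridge and eyepiece below 0.3 N and contact force between bridge and beaker below 0.3 N and contact force between bridge and slidebox below 0.3 N and contact force between bridge and brush below 0.3 N and contact force between bridge and phone below 0.3 N); the arm keeps its last pose, push and grip.
It fails at once if the latch is pulled so far that red shows clearly (more than 22 mm) (value of joint latch above 0.022 m).
It fails at once if the dish is moved more than 10 mm (distance of dish_mid from where it was at the start of the episode above 0.01 m).
It fails at once if another bystander is moved more than 20 mm (distance of any of jar_mid, eyepiece_mid, beaker_mid, slidebox_mid, brush_mid, phone_mid from where it was at the start of the episode above 0.02 m).
It also fails if it takes over 32 s, if anything falls off the work surface, if the arm or the gripper's body presses on something with over 40 N, if the wrist force passes 120 N, or if a joint passes its speed limit or range.

## Working session

There is one attempt and no reset: what is moved stays moved. The work goes in short steps, Python scripts to look and compute and a tool call to move; the robot and the scene stay as the last step left them, time stands still between calls to the robot, and variables do not carry over. Pictures are saved under pics/ and viewed, at most 10 in all, crops included, and the job is handed in when it is done.

Besides the shell and the picture viewer there is one more tool, called as a command line: name --argument value ..., lists and objects as JSON in quotes. arm_command: Moves the arm, as the interface text tells. Its arguments: {"type":"object","properties":{"steps":{"type":"array","items":{"type":"number"}},"squeeze":{"type":"number"}},"required":["steps"]}

```bash
mkdir -p pics
cat > h.py <<'E'
import numpy as np, cv2
from plant import ctrl
def P(n):
    m=ctrl.camera_model(n); return np.array(m["intrinsics"],float),np.array(m["rvec"],float),np.array(m["tvec"],float)
def proj(n,X):
    K,r,t=P(n); return cv2.projectPoints(np.array(X,float).reshape(-1,1,3),r,t,K,None)[0].reshape(-1,2)
def ray(n,uv):
    K,r,t=P(n); R=cv2.Rodrigues(r)[0]; d=R.T@np.linalg.solve(K,[*uv,1.]); return (-R.T@t.ravel()).ravel(),d/np.linalg.norm(d)
def atz(n,uv,z):
    c,d=ray(n,uv); return c+d*(z-c[2])/d[2]
def tri(a,b):
    A=np.zeros((3,3));B=np.zeros(3);L=[]
    for n,uv in (("side",a),("top",b)):
        c,d=ray(n,uv);M=np.eye(3)-np.outer(d,d);A+=M;B+=M@c;L.append((c,M))
    X=np.linalg.solve(A,B); return X,[np.linalg.norm(M@(X-c)) for c,M in L]
def save(n,f,crop=None,s=1):
    im=np.array(ctrl.read_camera(n))[...,::-1]
    if crop: x0,y0,x1,y1=crop; im=im[y0:y1,x0:x1]
    im=cv2.resize(np.ascontiguousarray(im),None,fx=s,fy=s,interpolation=cv2.INTER_CUBIC); cv2.imwrite("pics/"+f,im)
E
python3 - <<'E'
from h import *
save("side","s0.png",s=1.4); save("top","t0.png",s=1.4)
s=ctrl.get_state(); print(s)
for n in("side","top"): print(n,ray(n,(280,210)))
E
```

```text
{'time': 0.1, 'qpos': array([ 9.52991921e-01,  2.87145660e-01,  1.57806916e+00, -2.11286349e-05,
        1.27860660e+00, -1.49998867e-01]), 'dq': array([-0.00143976, -0.00127041, -0.00334053,  0.00010162,  0.00175738,
        0.00073034]), 'joint_efforts': array([ 3.54314670e-04, -4.07294369e+01, -2.93699366e+01, -1.61286221e-04,
        3.42519575e-03, -1.79373529e-05]), 'eef_pos': array([0.30399539, 0.60198426, 0.2300189 ]), 'tcp_rot': array([ 2.31772658e-01,  9.72769342e-01, -1.03705717e-03, -4.08005809e-04]), 'contact_force': array([-0.08556044,  0.91790266, -0.17044954]), 'wrist_torque': array([ 0.00036026, -0.02225973, -0.04446224]), 'finger_force': 0.0, 'opening': 0.9992424073454073}
side (array([ 0.4848736 , -0.71518442,  0.51673601]), array([ 0.13241874,  0.86535937, -0.48334091]))
top (array([0.42961849, 0.01192572, 1.14685666]), array([ 0.1297483 ,  0.01122223, -0.99148345]))
```

View pics/s0.png

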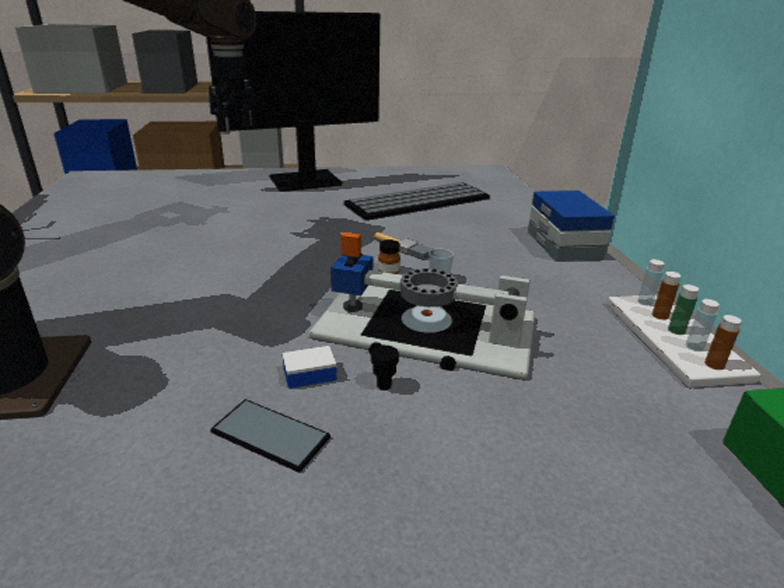

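View pics/t0.png

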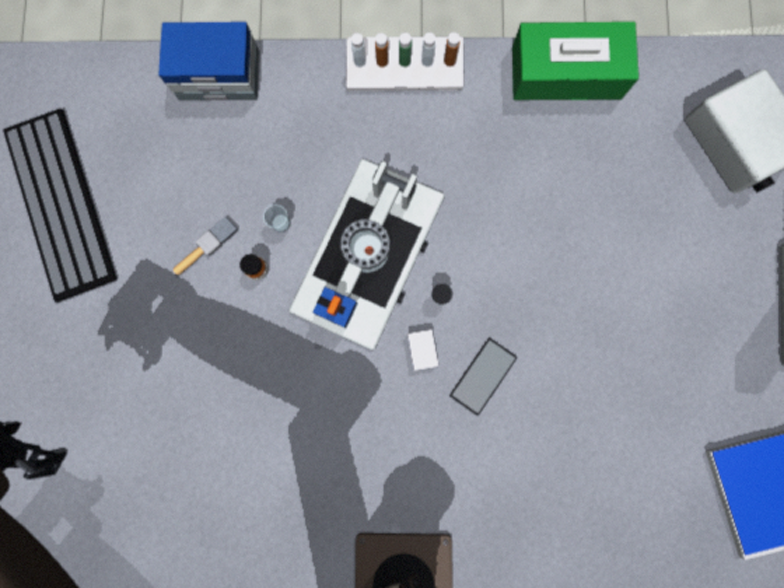

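Side view: orange grip at about (350,245), blue housing at (352,273) in the 1.4x picture. Top view: grip at about (334,305), stand axis running up and right to the hinge near (395,180); the jar, brush and beaker are on the left, the slide box and eyepiece on the right. Next I'll take enlarged crops.

Run:
```python
from h import *
save("side","s1.png",(220,155,390,275),4.7); save("top","t1.png",(195,105,325,255),4)
```

```text
(no output)
```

View pics/s1.png

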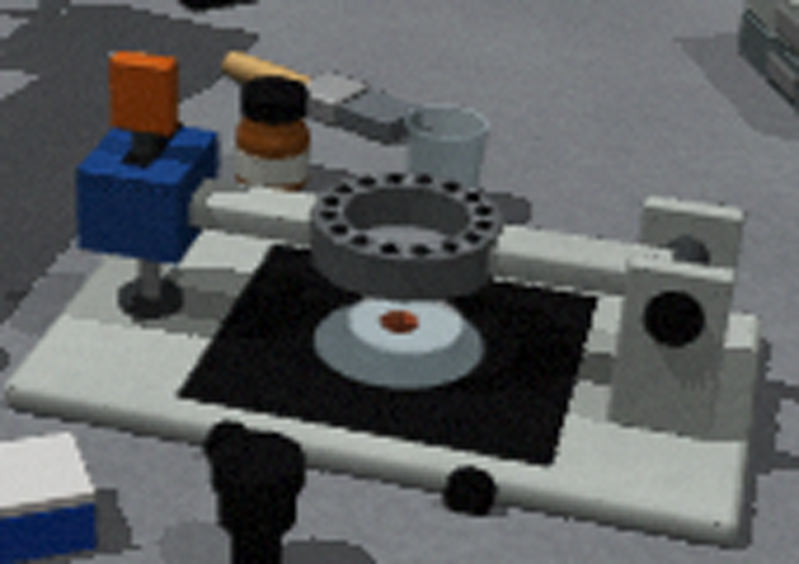

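View pics/t1.png

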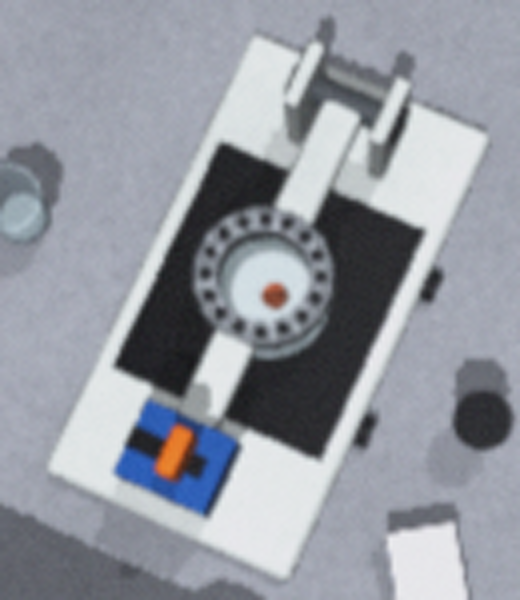

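The side crop shows the grip's near face spanning about x 110–178, y 58–132, with the steel bar end hidden. The top crop shows the plate's corners at (48,472), (290,580), (490,133) and (257,36), and the grip at (174,453). I'll fit the plate pose, then triangulate the grip independently using the orange masks.

```bash
cat > fit.py <<'E'
from h import *
from scipy.optimize import least_squares
def T(p,X): 
    c,s=np.cos(p[2]),np.sin(p[2]); X=np.array(X,float); return np.c_[p[0]+c*X[:,0]-s*X[:,1],p[1]+s*X[:,0]+c*X[:,1],X[:,2]+(p[3] if len(p)>3 else 0)]
def orange(n):
    h=cv2.cvtColor(np.array(ctrl.read_camera(n)),cv2.COLOR_RGB2HSV); m=cv2.inRange(h,(5,200,120),(14,255,255))
    k,l,st,c=cv2.connectedComponentsWithStats(m)
    return l,st,c
def boxmask(n,p,cx,cy,cz):
    v=T(p,[[cx+a*.017,cy+b*.007,cz+c*.02] for a in(-1,1) for b in(-1,1) for c in(-1,1)])
    return cv2.convexHull((proj(n,v)*16).astype(np.int32)).reshape(-1,2)/16
def hullc(n,p,*c):
    M=cv2.moments(np.float32(boxmask(n,p,*c))); return np.array([M["m10"]/M["m00"],M["m01"]/M["m00"]])
E
python3 - <<'E'
from fit import *
ct=np.array([[48,472],[290,580],[490,133],[257,36]])/4+[195,105]
C=[[-.185,.1,.018],[-.185,-.1,.018],[.185,-.1,.018],[.185,.1,.018]]
f=lambda p:(proj("top",T(p,C))-ct).ravel()
r=least_squares(f,[.55,.05,-.4]); p=r.x; print("stand",p,np.degrees(p[2]),"res",f(p).round(1))
for u in ct: print(atz("top",u,.018).round(4))
print("side corners pred in crop",((proj("side",T(p,C))-[220,155])*4.7).round())
cs={}
for n in("side","top"):
    l,st,c=orange(n)
    e=hullc(n,p,-.14,-.006,.146)
    print(n,"pred",e.round(1),[(st[i].tolist(),c[i].round(1).tolist()) for i in range(1,len(st)) if st[i][4]>15])
    i=min(range(1,len(st)),key=lambda i:np.hypot(*(c[i]-e))); cs[n]=c[i]
# independent grip fit
g=lambda q:np.r_[hullc("side",[*q[:2],p[2]],0,0,q[2])-cs["side"],hullc("top",[*q[:2],p[2]],0,0,q[2])-cs["top"]]
q=least_squares(g,[*T(p,[[-.14,-.006,.146]])[0]],diff_step=1e-2).x; print("grip",q,g(q).round(2),"from plate",T(p,[[-.14,-.006,.146]])[0], "reach",np.hypot(q[0],q[1]))
print("tri",tri(cs["side"],cs["top"]))
E
```

```text
stand [ 0.66642311  0.07549044 -0.41652059] -23.86487186108117 res [-0.9  0.1  0.5  1.2  1.3 -0.  -0.9 -1.4]
[0.5381 0.2391 0.018 ]
[0.4602 0.0604 0.018 ]
[ 0.795  -0.0869  0.018 ]
[0.8715 0.0892 0.018 ]
side corners pred in crop [[130. 213.]
 [ -6. 385.]
 [738. 525.]
 [760. 313.]]
side pred [249.1 175.2] [([244, 166, 13, 4, 33], [250.3, 167.6])]
top pred [240.2 219.1] [([235, 212, 8, 12, 55], [238.2, 217.6])]
grip [0.53861138 0.129726   0.16435071] [-0.33  0.01 -0.   -0.33] from plate [0.53596532 0.12664476 0.146     ] reach 0.5540135859630614
tri (array([0.5387102 , 0.1299128 , 0.16450334]), [np.float64(0.0005913285214200249), np.float64(0.0005913285214200048)])
```

The grip's top-face triangulates to (0.539, 0.130, 0.1645), which agrees with 0.166 from the text. The plate gives (0.536, 0.127), and the yaw is −23.9°. So the grip centre is about (0.538, 0.129, 0.146). The tool's y axis stands at 63.2° and needs to be at 66.1°, which is a spin of −0.05 rad. The way to above the grip is about −0.405 m in tool x and −0.338 m in tool y.

arm_command --steps '[100,0,0,0,-0.5,100,-0.9,-0.75,0,0,100,-0.9,-0.75,0,0,100,-0.9,-0.75,0,0,100,-0.9,-0.75,0,0,100,-0.9,-0.75,0,0,100,-0.9,-0.75,0,0,100,-0.9,-0.75,0,0]' --squeeze 60

```text
time: 0.97
eef_pos: [0.3954, 0.4173, 0.2314]
tcp_rot: [0.207, 0.978, 0.0, 0.0]
contact_force: [0.3, 0.7, 0.1]
opening: 1.001
finger_force: 0.0
```

arm_command --steps '[100,-0.9,-0.75,0,0,100,-0.9,-0.75,0,0,100,-0.9,-0.75,0,0,100,-0.9,-0.75,0,0,100,-0.9,-0.75,0,0,100,-0.9,-0.75,0,0,100,-0.9,-0.75,0,0,100,-0.9,-0.75,0,0]'

```text
time: 1.63
eef_pos: [0.4991, 0.2071, 0.2315]
tcp_rot: [0.207, 0.978, 0.0, 0.0]
contact_force: [-0.0, 0.9, -0.3]
opening: 0.997
finger_force: 0.0
```

arm_command --steps '[100,-0.9,-0.75,0,0,100,-0.9,-0.75,0,0,100,-0.9,-0.75,0,0,100,0,0,0,0,100,0,0,0,0]'

```text
time: 2.05
eef_pos: [0.538, 0.1286, 0.2313]
tcp_rot: [0.209, 0.978, 0.0, -0.0]
contact_force: [0.3, 0.1, 0.7]
opening: 0.999
finger_force: 0.0
```

arm_command --steps '[100,0,0,0.8,0,100,0,0,0.8,0,100,0,0,0.8,0,100,0,0,0.8,0,100,0,0,0.8,0,100,0,0,0,0,100,0,0,0,0]'

```text
time: 2.63
eef_pos: [0.5362, 0.1307, 0.1303]
tcp_rot: [0.207, 0.978, -0.0, -0.002]
contact_force: [-0.1, 0.0, 0.5]
opening: 0.999
finger_force: 0.0
```

Run:
```python
from h import *
save("side","s2.png",(215,130,315,205),4)
save("top","t2.png",(195,175,295,250),4)
a,b=cv2.imread("pics/s2.png"),cv2.imread("pics/t2.png"); cv2.imwrite("pics/c2.png",np.hstack([a,b]))
```

```text
(no output)
```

View pics/c2.png

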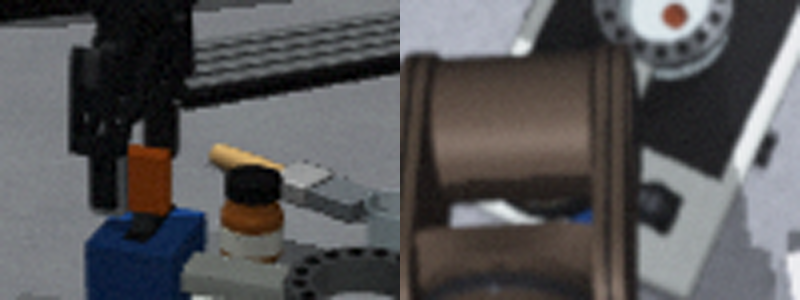

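Side crop: the near finger tip is at about (102,208), the far finger sits behind the grip at x of about 162, and the grip spans x 128–170, so it stands between the fingers. I'll check the fingers' projection against the grip's.

Run:
```python
from fit import *
p=ctrl.get_state()["eef_pos"]; print(p)
y=np.array([.4046,.9145,0]); x=np.array([.9145,-.4046,0])
pr=lambda X:((proj("side",X)-[215,130])*4).round(1).tolist()
z=np.array([0,0,.013])
for s in(-.0425,-.057): print("near tip bounds",s,pr([p+z+s*y-.011*x,p+z+s*y+.011*x]))
for s in(.0425,.057): print("far tip bounds",s,pr([p+z+s*y-.011*x,p+z+s*y+.011*x]))
for c in([.538,.129],[.536,.1266]):
    g=np.array([*c,.146]); print("grip near face TL,TR,BR,BL",pr([g-.007*y+a*.017*x+np.array([0,0,b]) for a,b in((-1,.02),(1,.02),(1,-.02),(-1,-.02))]))
```

```text
[0.53820595 0.13043518 0.13283086]
near tip bounds -0.0425 [[97.1, 204.0], [132.6, 209.2]]
near tip bounds -0.057 [[87.9, 213.9], [123.8, 219.3]]
far tip bounds 0.0425 [[146.4, 150.8], [179.5, 155.3]]
far tip bounds 0.057 [[154.1, 142.5], [186.9, 146.9]]
grip near face TL,TR,BR,BL [[108.4, 149.4], [162.3, 156.7], [162.6, 218.1], [109.8, 210.4]]
grip near face TL,TR,BR,BL [[105.2, 151.0], [159.2, 158.4], [159.6, 219.9], [106.7, 212.1]]
```

Run:
```python
from h import *
save("side","s3.png",(228,150,278,190),14)
a=cv2.imread("pics/s3.png"); a=np.clip((a/255.)**.5*255,0,255).astype(np.uint8); cv2.imwrite("pics/s3g.png",a)
```

```text
(no output)
```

View pics/s3g.png

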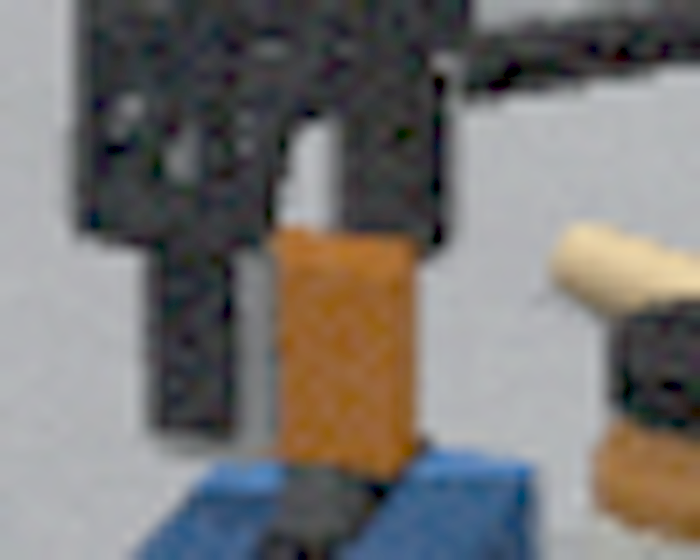

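The near finger's outline (150–275 → 238.7–247.6 px) matches its projection to within 1 px, and its pad hides the grip's left part. The grip's right edge is about 2 px beyond what I predicted, so I'll shift about 3 mm along the stand's +x and 3 mm down, then close.

arm_command --steps '[100,-0.12,0,0.1,0,100,0,0,0,0,40,0,0,0,0,40,0,0,0,0,40,0,0,0,0,40,0,0,0,0,40,0,0,0,0,40,0,0,0,0]' --squeeze 60

```text
time: 3.45
eef_pos: [0.5403, 0.1284, 0.1288]
tcp_rot: [0.207, 0.978, -0.0, -0.0]
contact_force: [0.9, 0.3, 0.3]
opening: 0.402
finger_force: 0.0
```

arm_command --steps '[0,0,0,0,0,0,0,0,0,0,0,0,0,0,0,0,0,0,0,0,0,0,0,0,0,0,0,0,0,0]'

```text
time: 3.95
eef_pos: [0.541, 0.1299, 0.1291]
tcp_rot: [0.208, 0.978, 0.002, 0.001]
contact_force: [1.6, 4.9, -1.3]
opening: 0.153
finger_force: 61.0
```

Run:
```python
from h import *
for i in range(6): 
    ctrl.read_camera("top"); s=ctrl.get_state(); print(s["eef_pos"].round(4),s["contact_force"].round(1),s["wrist_torque"].round(2),round(s["opening"],3),s["finger_force"], "y-force",round(float(s["contact_force"]@[.405,.9145,0]),1))
```

```text
[0.5409 0.1298 0.129 ] [ 2.2  6.2 -1. ] [ 0.45 -0.21 -0.18] 0.156 60.99037706851959 y-force 6.6
[0.5409 0.1299 0.129 ] [ 2.8  5.6 -1.5] [ 0.48 -0.14 -0.14] 0.155 60.991732478141785 y-force 6.2
[0.5409 0.1299 0.129 ] [ 1.9  6.  -1.1] [ 0.47 -0.2  -0.18] 0.156 60.9916752576828 y-force 6.3
[0.5409 0.1299 0.1291] [ 2.6  5.5 -1.3] [ 0.45 -0.23 -0.14] 0.154 60.99171459674835 y-force 6.1
[0.5409 0.1299 0.129 ] [ 1.2  4.2 -0.5] [ 0.47 -0.22 -0.19] 0.157 60.99111020565033 y-force 4.3
[0.5409 0.1299 0.1291] [ 2.   5.4 -0.8] [ 0.47 -0.23 -0.19] 0.153 60.992199182510376 y-force 5.7
```

Gripped. The +6 N along y means the tool presses the latch against its shut stop, so the latch is at 0. Next I'll pull in small steps along tool +y, watching for the force to reverse.

arm_command --steps '[0,0,0.04,0,0,0,0,0,0,0,0,0,0,0,0]'

```text
time: 4.5
eef_pos: [0.5409, 0.1299, 0.129]
tcp_rot: [0.208, 0.978, 0.001, 0.0]
contact_force: [1.4, 4.2, -0.1]
opening: 0.155
finger_force: 61.2
```

arm_command --steps '[0,0,0.04,0,0,0,0,0,0,0,0,0,0,0,0]'

```text
time: 4.75
eef_pos: [0.541, 0.13, 0.129]
tcp_rot: [0.207, 0.978, -0.0, -0.0]
contact_force: [-1.3, 0.5, 3.0]
opening: 0.157
finger_force: 61.5
```

arm_command --steps '[0,0,0.08,0,0,0,0,0,0,0,0,0,0,0,0]'

```text
time: 5.0
eef_pos: [0.5417, 0.1315, 0.129]
tcp_rot: [0.207, 0.978, -0.001, -0.0]
contact_force: [-3.3, -2.5, 4.7]
opening: 0.159
finger_force: 61.8
```

arm_command --steps '[0,0,0.08,0,0,0,0,0,0,0,0,0,0,0,0]'

```text
time: 5.25
eef_pos: [0.5426, 0.1337, 0.129]
tcp_rot: [0.207, 0.978, -0.0, -0.0]
contact_force: [-3.1, -3.8, 5.2]
opening: 0.158
finger_force: 61.9
```

Travel is 4.2 mm and the force −4.7 N; the spring law predicts −4.5 N. Another 11.8 mm brings it to 16 mm.

arm_command --steps '[0,0,0.12,0,0,0,0,0.12,0,0,0,0,0.12,0,0,0,0,0.11,0,0,0,0,0,0,0,0,0,0,0,0,0,0,0,0,0,0,0,0,0,0]'

```text
time: 5.92
eef_pos: [0.5471, 0.1436, 0.129]
tcp_rot: [0.207, 0.978, -0.001, -0.001]
contact_force: [-5.4, -6.1, 5.5]
opening: 0.153
finger_force: 62.2
```

Run:
```python
from h import *
for i in range(2):
    save("side","s4.png",(215,140,290,200),9); s=ctrl.get_state(); d=s["eef_pos"]-[.5409,.1299,.129]; f=s["contact_force"]
    print("travel",d@[.405,.9145,0],"force",f.round(1),f@[.405,.9145,0],s["finger_force"])
```

```text
travel 0.014981380292329156 force [-5.6 -6.9  7. ] -8.628474584118734 62.17739939689636
travel 0.01496772406095085 force [-5.1 -5.9  7. ] -7.483748837735839 62.17696130275726
```

View pics/s4.png

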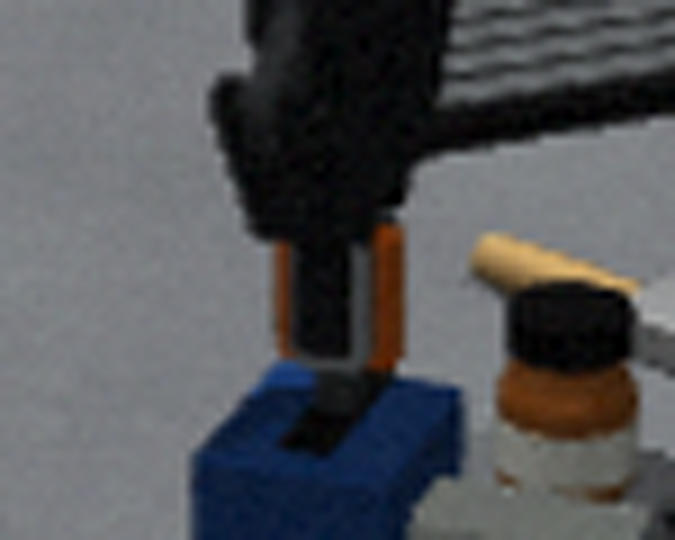

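The force matches a latch travel of about 15 mm (−8.1 N), and the pads sit centrally on the grip with the bridge down. Now I'll lift along the hinge arc, starting with the first 20 mm.

arm_command --steps '[0,-0.07,0,-0.27,0,0,-0.07,0,-0.27,0,0,-0.07,0,-0.27,0,0,0,0,0,0,0,0,0,0,0]'

```text
time: 6.43
eef_pos: [0.5501, 0.1408, 0.1453]
tcp_rot: [0.208, 0.978, -0.002, -0.003]
contact_force: [-1.8, -7.4, -6.1]
opening: 0.155
finger_force: 60.0
```

Run:
```python
from h import *
s=ctrl.get_state(); d=s["eef_pos"]-[.5409,.1299,.129]; f=s["contact_force"]
print("y travel",d@[.405,.9145,0],"x",d@[.9145,-.405,0],"z",d[2],"force",f.round(1),"fy",f@[.405,.9145,0],"fx",f@[.9145,-.405,0],s["finger_force"],s["opening"])
```

```text
y travel 0.013679236867453216 x 0.003978590430753346 z 0.016321283811081555 force [-1.8 -7.4 -6.1] fy -7.535625570807323 fx 1.3498144004659323 60.004552602767944 0.15525370562895072
```

It lifts freely (about 6 N) with the latch still pulled. I'll continue along the arc.

arm_command --steps '[0,-0.09,0.02,-0.26,0,0,-0.09,0.02,-0.26,0,0,-0.09,0,-0.26,0,0,-0.11,0,-0.26,0,0,-0.11,0,-0.26,0,0,-0.11,0,-0.26,0,0,0,0,0,0]'

```text
time: 7.02
eef_pos: [0.5638, 0.1359, 0.1845]
tcp_rot: [0.208, 0.978, -0.002, -0.005]
contact_force: [-4.6, -7.7, -5.2]
opening: 0.154
finger_force: 59.3
```

arm_command --steps '[0,-0.13,0,-0.25,0,0,-0.13,0,-0.25,0,0,-0.13,0,-0.25,0,0,-0.14,0,-0.24,0,0,-0.14,0,-0.24,0,0,-0.14,0,-0.24,0,0,0,0,0,0,0,0,0,0,0]'

```text
time: 7.68
eef_pos: [0.5818, 0.1279, 0.2203]
tcp_rot: [0.208, 0.978, -0.002, -0.005]
contact_force: [-6.0, -6.4, -4.7]
opening: 0.154
finger_force: 58.8
```

arm_command --steps '[0,0,0,0,0,0,0,0,0,0,0,0,0,0,0,0,0,0,0,0]'

```text
time: 8.02
eef_pos: [0.5817, 0.1279, 0.2202]
tcp_rot: [0.208, 0.978, -0.002, -0.005]
contact_force: [-4.6, -6.6, -5.2]
opening: 0.155
finger_force: 58.8
```

Run:
```python
from h import *
s=ctrl.get_state(); d=s["eef_pos"]-[.5409,.1299,.129]; f=s["contact_force"]
print("y travel",d@[.405,.9145,0],"x",d@[.9145,-.405,0],"z",d[2],"force",f.round(1),"fy",f@[.405,.9145,0],"fx",f@[.9145,-.405,0],s["finger_force"],s["opening"],s["dq"].round(3))
save("side","s5.png",(200,90,400,280),3)
```

```text
y travel 0.014728308259516869 x 0.038141080162240736 z 0.09120629739208283 force [-4.6 -6.6 -5.2] fy -7.848428227120074 fx -1.5039781052946106 58.81646990776062 0.15511870887781112 [ 0.001  0.     0.     0.002 -0.001 -0.001]
```

View pics/s5.png

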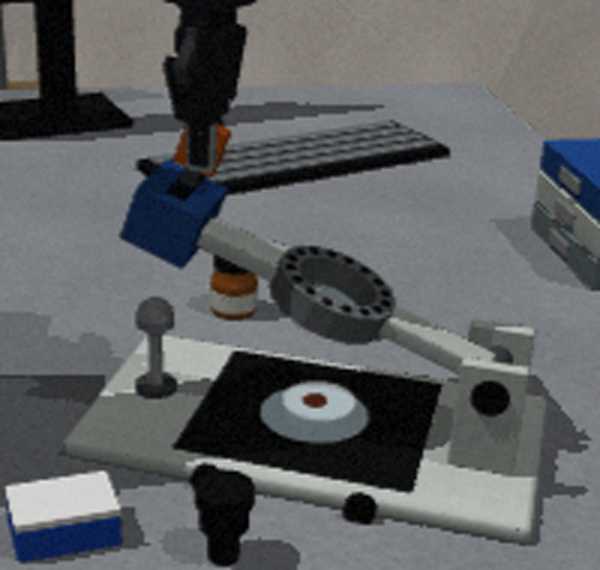

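The side picture shows the housing at (175,215), lifted about 95 mm clear of the ball at (155,315). The grip is still between the pads, the dish is in place at (315,410), and everything is at rest. I'm handing the job in.

```bash
python3 -c "
from plant import ctrl
print(ctrl.sign_off())"
```

```text
the job is handed in; nothing more can be done
None
```

I pulled the latch about 15 mm and lifted the bridge about 95 mm off the ball. I handed the job in with the arm still holding it at rest and the dish in place; no verdict was returned, and the 15 mm is from tool travel and spring force because the green band was out of camera view.

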